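# Put the mineral spheres on their own stands

## Task

The three mineral spheres sit on each other's stands: put the pink rose quartz on the white ceramic stand, the green one on the blue stand and the amber one on the terracotta stand, parking one on the empty cork ring on the way. A sphere must never be dropped or laid on the bare plank. Leave the stands, the cork ring, the tweezers, the jar and the amethyst where they are, and let go of everything at the end.

Things in the scene. Friction and masses are not known exactly. Their poses are not given: they have to be found in the camera images.
- sphere_pink: pale pink rose quartz sphere, 50 mm across (about 0.18 kg), loose; origin at its centre. Its orientation means nothing. Seated on any stand or on the cork ring, its centre is 48.7 mm above that one's underside (its bottom dips into the hole) and 20.7 mm above the rim. At the start it sits on the blue stand.
- sphere_green: dark green aventurine sphere, 50 mm across (about 0.18 kg), loose; origin at its centre. Its orientation means nothing. Seated on any stand or on the cork ring, its centre is 48.7 mm above that one's underside (its bottom dips into the hole) and 20.7 mm above the rim. At the start it sits on the terracotta stand.
- sphere_amber: amber-yellow calcite sphere, 50 mm across (about 0.18 kg), loose; origin at its centre. Its orientation means nothing. Seated on any stand or on the cork ring, its centre is 48.7 mm above that one's underside (its bottom dips into the hole) and 20.7 mm above the rim. At the start it sits on the white stand.
- stand_white: White ceramic stand: a round foot disc 76 mm across and 8 mm thick, with a hollow round neck 40 mm across rising from it to 28 mm above the plank; the top is an open ring with a 28 mm hole, in which a sphere sits by itself. Loose, about 0.25 kg. Origin at the centre of its underside, z up.
- stand_blue: Blue ceramic stand: a round foot disc 76 mm across and 8 mm thick, with a hollow round neck 40 mm across rising from it to 28 mm above the plank; the top is an open ring with a 28 mm hole, in which a sphere sits by itself. Loose, about 0.25 kg. Origin at the centre of its underside, z up.
- stand_terracotta: Brick-coloured terracotta stand: a round foot disc 76 mm across and 8 mm thick, with a hollow round neck 40 mm across rising from it to 28 mm above the plank; the top is an open ring with a 28 mm hole, in which a sphere sits by itself. Loose, about 0.25 kg. Origin at the centre of its underside, z up.
- ring_cork: Light brown cork parking ring, of the same shape and sizes as the stands, empty at the start. Its shape: a round foot disc 76 mm across and 8 mm thick, with a hollow round neck 40 mm across rising from it to 28 mm above the plank; the top is an open ring with a 28 mm hole, in which a sphere sits by itself. Loose, about 0.25 kg. Origin at the centre of its underside, z up.
- tweezers: Bystander: flat black case 75 x 150 mm (long side along its y), 11 mm high with three steel tweezers on it. Loose; to be left alone. Origin at the centre of its underside.
- jar: Bystander: small green glass jar with a white lid, 44 mm across, 50 mm high, loose; to be left alone. Origin at the centre of its underside.
- amethyst: Bystander: purple amethyst crystals on a dark wooden base 50 x 50 x 12 mm, 52 mm high in all, loose; to be left alone. Origin at the centre of its underside.
Things that resemble listed ones, but are neither listed nor needed, are in the scene too. What is meant by the sphere_amber is not red, and is the larger of those in its own colour. What is shaped like the stand_terracotta but turquoise is not meant.

How it is judged (in metres and radians):
On the way:
1. a sphere has been parked, released, on the cork ring (((horizontal distance between sphere_pink and ring_cork below 0.01 m and z of sphere_pink in the frame of ring_cork below 0.054 m and contact force between the fingers and sphere_pink below 0.1 N and linear speed of sphere_pink below 0.05 m/s) or (horizontal distance between sphere_green and ring_cork below 0.01 m and z of sphere_green in the frame of ring_cork below 0.054 m and contact force between the fingers and sphere_green below 0.1 N and linear speed of sphere_green below 0.05 m/s) or (horizontal distance between sphere_amber and ring_cork below 0.01 m and z of sphere_amber in the frame of ring_cork below 0.054 m and contact force between the fingers and sphere_amber below 0.1 N and linear speed of sphere_amber below 0.05 m/s))), for 0.1 s.
At the end, for the whole second after the job is handed in: Pink on white, green on blue, amber on terracotta: each sphere at rest, centred within 8 mm on its stand, centre 44 to 54 mm above its underside; stands and cork ring upright within 0.1 rad; these and tweezers, jar and amethyst within 30 mm of their starts (horizontal distance between sphere_pink and stand_white below 0.008 m and z of sphere_pink in the frame of stand_white between 0.044 and 0.054 m and linear speed of each of sphere_pink, sphere_green, sphere_amber below 0.02 m/s and horizontal distance between sphere_green and stand_blue below 0.008 m and z of sphere_green in the frame of stand_blue between 0.044 and 0.054 m and horizontal distance between sphere_amber and stand_terracotta below 0.008 m and z of sphere_amber in the frame of stand_terracotta between 0.044 and 0.054 m and angle between each of stand_white, stand_blue, stand_terracotta, ring_cork's own z axis and vertical below 0.1 rad and distance of each of stand_white, stand_blue, stand_terracotta, ring_cork, tweezers, jar, amethyst from where it was at the start of the episode below 0.03 m); the robot touches nothing.
It fails at once if a sphere is dropped or laid on the plank (height (world z) of any of sphere_pink, sphere_green, sphere_amber below 0.032 m).
It fails at once if a stand, the cork ring, the tweezers, the jar or the amethyst is shifted by more than 40 mm (distance of any of stand_white, stand_blue, stand_terracotta, ring_cork, tweezers, jar, amethyst from where it was at the start of the episode above 0.04 m).
It also fails if it takes over 112 s, if anything falls off the work surface, if the arm or the gripper's body presses on something with over 40 N, if the wrist force passes 120 N, or if a joint passes its speed limit or range.

## Robot

A 6-joint arm with a two-finger parallel gripper is mounted at the origin on the work surface. World frame = base frame: x ahead of the robot, y to its left, z up, the work surface at z = 0. Lengths are in m, angles in degrees, forces in N, time in s.
With the tool pointing down it reaches from about 0.4 to 0.825 m from the base axis. Payload 7 kg.
Tool frame: the origin (TCP) lies on the centre line of the jaws, within the pads' length; the fingertips stand 17 mm ahead of it and the grasp point (between the pads) lies 2 mm behind it; y points along the fingers, z is the direction in which the jaws open and shut, and the axes are right-handed (so a half turn about y gives the same grasp; the last joint's range is limited). The gripper opens to 88 mm and grips with 3 to 60 N. Pads are 19 mm wide; open, the fingers measure 130 mm over their backs; the gripper's body (78 mm by 193 mm) begins 47 mm behind the grasp point.
Start: joints at [89.273, 20.546, 0.682, 0, -70.136, -16.507], TCP at [0.2, 0.645, 0.244] pointing down, gripper open.
Joint ranges: [-176.03, 176.03], [-82.01, 121.73], [-58.28, 71.71], [-173.87, 95.51], [-174.79, -0.11], [-173.66, 173.66]. Speed limits (degrees/s): [136.94, 136.94, 172.46, 180, 180, 180].

## Interface

Orientations are given as [roll, pitch, yaw] about the fixed x, y, z axes, in that order (R = Rz(yaw) Ry(pitch) Rx(roll)).
In Python, from plant import r, capture, camera_info gives the robot as it stands. The module is installed in compiled form; this text tells all that it offers.
- The arm moves only by the tool apply_moves, never from a script. Its argument "deltas" is a list of rows, each an object of numbers: "tx", "ty", "tz": the shift along the tool's x, y, z in m; "turn": the turn about the tool's y in rad; "gripper": the finger opening in m, from 0 to 0.0876. A call has 1 to 5 rows; each row is the pose to reach, as a shift and turn from the pose commanded when the call began, along the tool's axes at that moment; what a row does not reach only later rows make up. A row lasts 1/10 s, in which the tool goes at most 50 mm and 8.59 degrees, less where a joint would pass 70% of its speed; a pose out of reach is approached as far as the arm can. A call with a gripper value outside its range is refused whole. The fingers move at their own pace and stop on an object; "newtons" is the grip in N (left out, the last holds). Time passes only in rows, so rows that repeat a pose let the fingers close. It gives the time, the measured TCP pose, the force and the opening at its end, in the units of the state.
- r.get_state(): the state, without advancing time (a new reading comes with each control period).
- capture(name): name is "scene" or "side" or "wrist"; returns (picture, depth): 384x512x3 uint8, red, green, blue; 384x512 float32, m along the optical axis (not along the pixel's ray), 0 where there is no reading.
- camera_info(name): a dict with "K" (3x3 intrinsics, pixels), "eye" and "orientation" of the camera in the world; the wrist camera has in their place "tool_from_camera" (4x4, takes a point from camera to tool coordinates, whose origin is the TCP and whose axes are the tool frame's). Camera axes: x right, y up, looking along -z (the intrinsics and any distortion apply to the point x, -y, -z); pixel columns grow to the right and rows downward; lengths in m; the calibration is good to about 2 mm. A picture is of the moment at which its call begins: read the wrist's pose just before it. camera_info takes no time and is no camera call.
- r.close_job(): hands the job in, once; it reports no verdict.
The state is a dict: "time_s": time; "joints": joint angles; "qd": joint speeds; "joint_torque": joint torques, N m; "tcp_pos": TCP position; "eef_rot": TCP orientation; "contact_force": force on the tool from outside, world axes, zero at the start; "moment": the same for the moment, N m; "gripper_width": finger opening in m.
Only numpy, scipy, OpenCV 4.12 (cv2) and the standard library are available. Lean on these libraries where they do the work, as an engineer would, in place of code of your own. Each camera call takes 0.05 s, during which the arm holds its last target.

## Working session

There is one attempt and no reset: what is moved stays moved. The work goes in short steps, Python scripts to look and compute and a tool call to move; the robot and the scene stay as the last step left them, time stands still between calls to the robot, and variables do not carry over. Pictures are saved under pics/ and viewed, and the job is handed in when it is done.

Besides the shell and the picture viewer there is one more tool, called after "Emit:" as name(argument=value, ...) on one line, values as JSON. apply_moves: Moves the arm, as the interface text tells. Its arguments: {"type":"object","properties":{"deltas":{"type":"array","items":{"type":"object","properties":{"tx":{"type":"number"},"ty":{"type":"number"},"tz":{"type":"number"},"turn":{"type":"number"},"gripper":{"type":"number"}}}},"newtons":{"type":"number"}},"required":["deltas"]}

```bash
mkdir -p pics; ls; python3 - <<'E'
from plant import r,capture,camera_info
import cv2,numpy as np
print(r.get_state())
for n in ["scene","side","wrist"]:
    print(n,camera_info(n))
    p,d=capture(n); cv2.imwrite(f"pics/{n}0.png",p[:,:,::-1]); np.savez(f"pics/{n}0.npz",p=p,d=d)
print(r.get_state()['time_s'])
E
```

```text
pics
{'time_s': 0.0, 'joints': array([ 8.92733536e+01,  2.05910865e+01,  6.33239896e-01, -1.97761835e-02,
       -7.01357876e+01, -1.65060197e+01]), 'qd': array([-0.17860755,  0.04653832, -0.01684024,  0.06105175, -0.00455635,
       -0.01186657]), 'joint_torque': array([ 9.52384798e-04, -5.82716453e+01,  2.93057477e+01,  6.99715421e+00,
        7.24798796e-03, -1.64380212e-04]), 'tcp_pos': array([0.19986917, 0.64424281, 0.24262363]), 'eef_rot': array([-8.99049422e+01,  8.78079482e-03,  1.62760606e+02]), 'contact_force': array([ 0.63335987, -0.72249904, -1.05333297]), 'moment': array([-0.06671887, -0.00886208,  0.01209544]), 'gripper_width': 0.08776491246817773}
scene {'K': array([[375.87853246,   0.        , 258.72455946],
       [  0.        , 375.87853246, 186.64926569],
       [  0.        ,   0.        ,   1.        ]]), 'eye': array([0.96582034, 0.32800095, 0.69233413]), 'orientation': array([ 41.82731724,   0.72783873, 133.70076402])}
side {'K': array([[362.62378765,   0.        , 259.62264723],
       [  0.        , 362.62378765, 195.53998791],
       [  0.        ,   0.        ,   1.        ]]), 'eye': array([ 0.389916  , -0.84216618,  0.67284858]), 'orientation': array([ 53.97498104,  -0.55705409, -12.58218493])}
wrist {'K': array([[326.39672512,   0.        , 254.9628069 ],
       [  0.        , 326.39672512, 194.36781595],
       [  0.        ,   0.        ,   1.        ]]), 'tool_from_camera': array([[-1.58172917e-03, -9.68950633e-01, -2.47249204e-01,
        -6.63000111e-02],
       [ 3.36329526e-04,  2.47248983e-01, -9.68951922e-01,
        -1.41267981e-01],
       [ 9.99998693e-01, -1.61577672e-03, -6.51942210e-05,
        -8.38257600e-04],
       [ 0.00000000e+00,  0.00000000e+00,  0.00000000e+00,
         1.00000000e+00]])}
0.15
```

View pics/scene0.png

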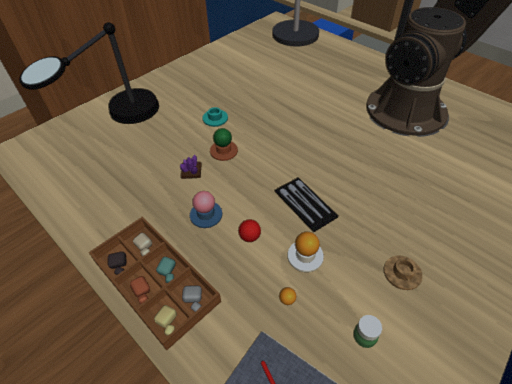

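View pics/side0.png

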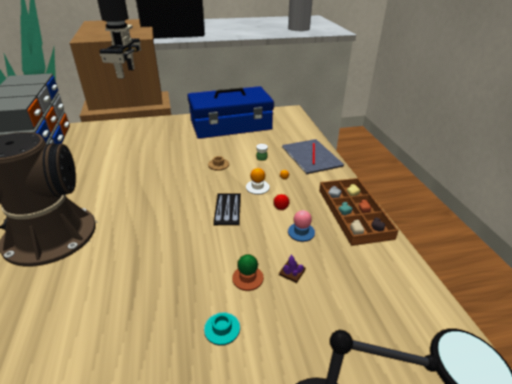

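View pics/wrist0.png

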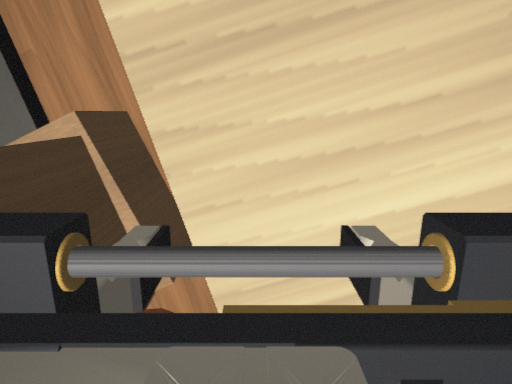

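Scene view: amber sphere candidates are (307,243), large, on the white stand, (288,296), small, on the plank, and (250,230), red. The first fits because it is the larger one and not red. The brick stand is at (224,148) and the turquoise decoy at (215,117). Pink on blue is at (204,205), green at (222,137), cork at (403,271).

```bash
cat > h.py <<'E'
import numpy as np,cv2
from scipy.spatial.transform import Rotation as R
from plant import camera_info
def cam(n):
    c=camera_info(n); return c['K'],np.array(c['eye']),R.from_euler('xyz',c['orientation'],degrees=True).as_matrix()
def world(n,d):
    K,e,M=cam(n); v,u=np.mgrid[:d.shape[0],:d.shape[1]]
    P=np.stack([(u-K[0,2])/K[0,0]*d,-(v-K[1,2])/K[1,1]*d,-d],-1)
    return P@M.T+e
def sphere_fit(P,rad=0.025):
    from scipy.optimize import least_squares
    c0=P.mean(0)
    s=least_squares(lambda c:np.linalg.norm(P-c,axis=1)-rad,c0-[0,0,.01],loss='soft_l1',f_scale=.002)
    return s.x,np.sqrt(np.mean(s.fun**2))
def ray_sphere(n,mask):
    """direction to sphere center from silhouette: min enclosing in pixel"""
    K,e,M=cam(n); cs,_=cv2.findContours(mask.astype(np.uint8),cv2.RETR_EXTERNAL,cv2.CHAIN_APPROX_NONE)
    c=max(cs,key=cv2.contourArea); (u,v),r=cv2.minEnclosingCircle(c); return u,v,r
E
python3 - <<'E'
from h import *
for n in ["scene","side"]:
    z=np.load(f"pics/{n}0.npz"); p,d=z['p'],z['d']; W=world(n,d); ok=d>0
    print(n,"table z median",np.round(np.median(W[ok&(abs(W[...,2])<.01)][:,2]),4))
    hsv=cv2.cvtColor(p,cv2.COLOR_RGB2HSV); H,S,V=hsv[...,0].astype(int),hsv[...,1],hsv[...,2]
    masks=dict(pink=((H>168)|(H<6))&(S>60)&(S<150)&(V>120),green=(H>50)&(H<80)&(S>120),amber=(H>8)&(H<22)&(S>190)&(V>120),
      blue=(H>100)&(H<118)&(S>120),white=(S<40)&(V>150),brick=(H<14)&(S>120)&(V>60),turq=(H>82)&(H<98)&(S>150),cork=(H>8)&(H<20)&(S>90)&(S<190)&(V<190),purple=(H>125)&(H<155)&(S>80))
    for k,m in masks.items():
        m=(m&ok&(W[...,2]>.003)&(W[...,2]<.12)&(W[...,0]>.15)&(W[...,0]<.95)&(abs(W[...,1])<.6)).astype(np.uint8)
        nn,lab,st,ce=cv2.connectedComponentsWithStats(m)
        for i in range(1,nn):
            if st[i,4]<40: continue
            P=W[lab==i]; extra=''
            if k in('pink','green','amber'):
                Q=P[P[:,2]>.035]
                if len(Q)>20:
                    c,e=sphere_fit(Q); extra=f"sph {np.round(c,4)} rms {e:.4f}"
            print(k,np.round(ce[i]),st[i,4],np.round(P.min(0),3),np.round(P.max(0),3),extra)
s=np.load("pics/scene0.npz")['p'][:,:,::-1]
cv2.imwrite("pics/crop1.png",cv2.resize(s[100:350,170:440],None,fx=2.4,fy=2.4,interpolation=cv2.INTER_CUBIC))
E
```

```text
scene table z median 0.0002
pink [204. 201.] 294 [ 0.651 -0.152  0.046] [ 0.695 -0.111  0.075] sph [ 0.6714 -0.1363  0.0486] rms 0.0010
green [222. 137.] 233 [ 0.481 -0.276  0.037] [ 0.521 -0.24   0.074] sph [ 0.4955 -0.2662  0.0488] rms 0.0014
amber [308. 243.] 309 [0.585 0.088 0.049] [0.624 0.126 0.075] sph [0.6002 0.1008 0.0482] rms 0.0009
amber [288. 296.] 160 [0.687 0.128 0.018] [0.715 0.153 0.037] 
blue [206. 217.] 375 [ 0.638 -0.168  0.004] [ 0.708 -0.097  0.029] 
blue [508. 374.] 161 [0.527 0.486 0.014] [0.59  0.491 0.059] 
white [305. 260.] 416 [0.566 0.064 0.005] [0.638 0.138 0.011] 
white [370. 326.] 391 [0.638 0.266 0.047] [0.675 0.305 0.053] 
brick [223. 151.] 350 [ 0.459 -0.3    0.003] [ 0.533 -0.227  0.03 ] 
brick [154. 281.] 4729 [ 0.787 -0.215  0.003] [0.92  0.047 0.038] 
brick [249. 230.] 363 [ 0.627 -0.037  0.013] [0.67  0.006 0.051] 
brick [267. 372.] 84 [0.818 0.184 0.017] [0.834 0.222 0.023] 
turq [215. 117.] 324 [ 0.384 -0.419  0.003] [ 0.454 -0.351  0.03 ] 
cork [223. 151.] 284 [ 0.458 -0.3    0.003] [ 0.533 -0.227  0.043] 
cork [192. 172.] 122 [ 0.575 -0.281 
[... 863 characters left out ...]
3 0.004] [0.636 0.131 0.034] 
brick [359. 213.] 2158 [ 0.783 -0.218  0.003] [0.919 0.045 0.04 ] 
brick [281. 201.] 211 [ 0.62  -0.044  0.004] [0.68  0.034 0.052] 
brick [248. 280.] 457 [ 0.459 -0.304  0.003] [ 0.532 -0.241  0.046] 
brick [292. 275.] 65 [ 0.576 -0.301  0.01 ] [ 0.626 -0.266  0.016] 
turq [222. 328.] 862 [ 0.382 -0.427  0.005] [ 0.453 -0.353  0.032] 
cork [218. 163.] 229 [0.457 0.23  0.003] [0.529 0.305 0.033] 
cork [358. 212.] 2062 [ 0.783 -0.218  0.003] [0.943 0.078 0.04 ] 
cork [291. 275.] 139 [ 0.571 -0.304  0.004] [ 0.638 -0.255  0.027] 
cork [248. 280.] 423 [ 0.458 -0.304  0.003] [ 0.533 -0.235  0.049] 
purple [292. 267.] 202 [ 0.579 -0.296  0.011] [ 0.624 -0.247  0.054]
```

View pics/crop1.png

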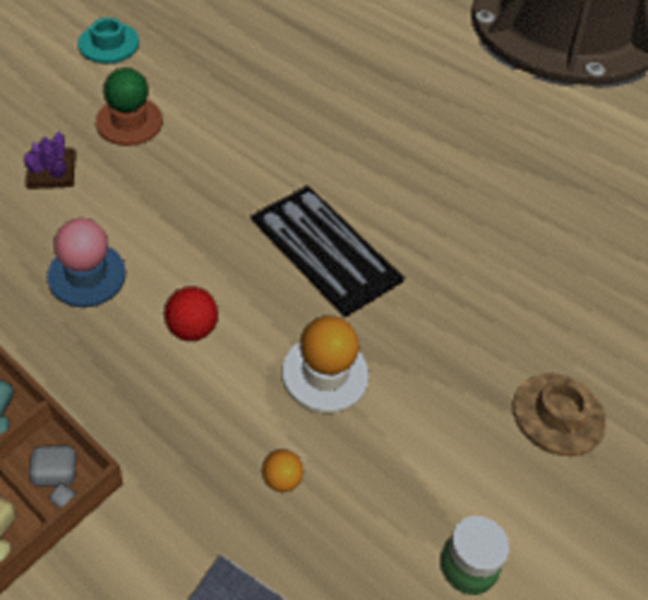

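```bash
python3 - <<'E'
from h import *
for n in ["scene","side"]:
    z=np.load(f"pics/{n}0.npz"); d=z['d']; W=world(n,d); ok=d>0
    for zl in (.1,.2,.3):
        m=ok&(W[...,2]>zl)&(W[...,2]<.7)&(W[...,0]>-.1)&(W[...,0]<1)&(abs(W[...,1])<.75)
        nn,lab,st,ce=cv2.connectedComponentsWithStats(m.astype(np.uint8))
        for i in range(1,nn):
            if st[i,4]>40: P=W[lab==i]; print(n,zl,np.round(ce[i]),np.round(np.percentile(P,2,0),2),np.round(np.percentile(P,98,0),2))
# cork foot & rim circle fits
for n in ["scene","side"]:
    z=np.load(f"pics/{n}0.npz"); d=z['d']; W=world(n,d)
    near=np.hypot(W[...,0]-.495,W[...,1]-.269)<.05
    for lo,hi in((.005,.011),(.025,.031)):
        P=W[near&(W[...,2]>lo)&(W[...,2]<hi)][:,:2]; (c,r)=cv2.minEnclosingCircle(P.astype(np.float32)); print(n,lo,c,r,len(P))
E
```

```text
scene 0.1 [436.  42.] [-0.08 -0.05  0.11] [0.11 0.1  0.31]
scene 0.1 [66. 63.] [ 0.55 -0.69  0.12] [ 0.79 -0.59  0.26]
scene 0.2 [442.  30.] [-0.08 -0.05  0.2 ] [0.11 0.1  0.31]
scene 0.2 [79. 50.] [ 0.55 -0.68  0.2 ] [ 0.73 -0.59  0.26]
scene 0.3 [490.   3.] [-0.09  0.03  0.3 ] [-0.07  0.12  0.32]
side 0.1 [118.  35.] [0.14 0.55 0.24] [0.25 0.71 0.48]
side 0.1 [ 36. 161.] [-0.09 -0.07  0.1 ] [0.1  0.64 0.28]
side 0.1 [229. 101.] [0.43 0.48 0.1 ] [0.74 0.66 0.16]
side 0.1 [434. 357.] [ 0.54 -0.67  0.18] [ 0.79 -0.6   0.26]
side 0.2 [118.  35.] [0.14 0.55 0.24] [0.25 0.71 0.48]
side 0.2 [36. 96.] [-0.1   0.34  0.2 ] [-0.07  0.68  0.23]
side 0.2 [ 31. 161.] [-0.02 -0.07  0.2 ] [0.1  0.05 0.28]
side 0.2 [411. 355.] [ 0.54 -0.67  0.2 ] [ 0.73 -0.6   0.26]
side 0.3 [117.  30.] [0.14 0.55 0.3 ] [0.25 0.71 0.48]
scene 0.005 (0.4963131844997406, 0.26852601766586304) 0.03895095735788345 623
scene 0.025 (0.49651363492012024, 0.2697198987007141) 0.020094899460673332 157
side 0.005 (0.4920234978199005, 0.2683219909667969) 0.0401216484606266 123
side 0.025 (0.49354875087738037, 0.2685145139694214) 0.020676705986261368 39
```

```bash
cat > go.py <<'E'
import sys
from h import *
from plant import r
s=r.get_state(); M=R.from_euler('xyz',s['eef_rot'],degrees=True).as_matrix()
print(s['time_s'],np.round(s['tcp_pos'],4),np.round(s['eef_rot'],2),round(s['gripper_width'],4),np.round(s['contact_force'],1),np.round(s['joints'],1))
for a in sys.argv[1:]:
    t=np.array(eval(a)); print(t,np.round(M.T@(t-s['tcp_pos']),4))
E
python3 go.py "[.6,.1015,.16]"
```

```text
0.15 [0.1999 0.6444 0.2428] [-8.9930e+01  1.0000e-02  1.6276e+02] 0.0877 [ 0.3 -0.4  0.4] [ 89.3  20.6   0.6  -0.  -70.1 -16.5]
[0.6    0.1015 0.16  ] [-0.543   0.0834  0.3998]
```

Emit:
apply_moves(deltas=[{"tx":-0.04,"tz":0.029},{"tx":-0.08,"tz":0.059},{"tx":-0.12,"tz":0.088},{"tx":-0.16,"tz":0.118},{"tx":-0.2,"tz":0.147}])

```text
invalid input at $.deltas[0]: expected keys tx, ty, tz, turn, gripper
```

Emit:
apply_moves(deltas=[{"tx":-0.04,"tz":0.029},{"tx":-0.08,"tz":0.059},{"tx":-0.12,"tz":0.088},{"tx":-0.16,"tz":0.118},{"tx":-0.2,"tz":0.147}])

```text
invalid input at $.deltas[0]: expected keys tx, ty, tz, turn, gripper
```

```bash
python3 go.py "[.6,.1015,.16]"
```

```text
0.15 [0.1999 0.6444 0.2428] [-8.9930e+01  1.0000e-02  1.6276e+02] 0.0877 [ 0.3 -0.4  0.4] [ 89.3  20.6   0.6  -0.  -70.1 -16.5]
[0.6    0.1015 0.16  ] [-0.543   0.0834  0.3998]
```

Emit:
apply_moves(deltas=[{"tx":-0.04,"ty":0,"tz":0.029,"turn":0,"gripper":0.0876},{"tx":-0.08,"ty":0,"tz":0.059,"turn":0,"gripper":0.0876},{"tx":-0.12,"ty":0,"tz":0.088,"turn":0,"gripper":0.0876},{"tx":-0.16,"ty":0,"tz":0.118,"turn":0,"gripper":0.0876},{"tx":-0.2,"ty":0,"tz":0.147,"turn":0,"gripper":0.0876}])

```text
time_s: 0.65
tcp_pos: [0.3481, 0.4431, 0.2435]
eef_rot: [-90.0, -0.0, 162.8]
contact_force: [0.6, 0.6, -0.1]
gripper_width: 0.0878
```

Emit:
apply_moves(deltas=[{"tx":-0.04,"ty":0,"tz":0.029,"turn":0,"gripper":0.0876},{"tx":-0.08,"ty":0,"tz":0.059,"turn":0,"gripper":0.0876},{"tx":-0.12,"ty":0,"tz":0.088,"turn":0,"gripper":0.0876},{"tx":-0.16,"ty":0,"tz":0.118,"turn":0,"gripper":0.0876},{"tx":-0.2,"ty":0,"tz":0.147,"turn":0,"gripper":0.0876}])

```text
time_s: 1.15
tcp_pos: [0.4956, 0.2435, 0.2437]
eef_rot: [-90.0, 0.0, 162.8]
contact_force: [1.1, 0.5, 0.5]
gripper_width: 0.0876
```

```bash
python3 go.py "[.6,.1015,.16]"
```

```text
1.15 [0.4956 0.2435 0.2437] [-90.01   0.   162.78] 0.0876 [1.1 0.5 0.5] [ 46.5   9.  -15.   -0.  -66.   26.3]
[0.6    0.1015 0.16  ] [-0.1417  0.0837  0.1047]
```

Emit:
apply_moves(deltas=[{"tx":-0.036,"ty":0.01,"tz":0.026,"turn":0,"gripper":0.0876},{"tx":-0.072,"ty":0.03,"tz":0.053,"turn":0,"gripper":0.0876},{"tx":-0.107,"ty":0.05,"tz":0.079,"turn":0,"gripper":0.0876},{"tx":-0.1417,"ty":0.0737,"tz":0.1047,"turn":0,"gripper":0.0876},{"tx":-0.1417,"ty":0.0837,"tz":0.1047,"turn":0,"gripper":0.0876}])

```text
time_s: 1.65
tcp_pos: [0.6, 0.0991, 0.1568]
eef_rot: [-89.8, -0.2, 162.5]
contact_force: [-0.6, -0.3, -0.3]
gripper_width: 0.0879
```

```bash
cat > wr.py <<'E'
import sys
from h import *
from plant import r,capture
name=sys.argv[1]
s=r.get_state(); M=R.from_euler('xyz',s['eef_rot'],degrees=True).as_matrix(); t=s['tcp_pos']
c=camera_info('wrist'); T=c['tool_from_camera'];K=c['K']
p,d=capture('wrist'); cv2.imwrite(f"pics/{name}.png",p[:,:,::-1])
v,u=np.mgrid[:384,:512]
P=np.stack([(u-K[0,2])/K[0,0]*d,-(v-K[1,2])/K[1,1]*d,-d],-1)
W=(P@T[:3,:3].T+T[:3,3])@M.T+t
hsv=cv2.cvtColor(p,cv2.COLOR_RGB2HSV); H,S,V=hsv[...,0].astype(int),hsv[...,1],hsv[...,2]
g=np.array(eval(sys.argv[2])) # approx xy
near=(d>0)&(np.hypot(W[...,0]-g[0],W[...,1]-g[1])<.045)
for lo,hi in((.005,.011),(.025,.031)):
    m=near&(W[...,2]>lo)&(W[...,2]<hi)
    if m.sum()>20:
        cc,rr=cv2.minEnclosingCircle(W[m][:,:2].astype(np.float32)); print('disc',lo,np.round(cc,4),round(rr,4),m.sum())
m=near&(W[...,2]>.04)&(W[...,2]<.085)&(S>60)
if m.sum()>50: print('sphere',sphere_fit(W[m]),m.sum())
print(s['time_s'],np.round(t,4))
E
python3 wr.py w1 "[.6,.1015]"; python3 go.py
```

```text
disc 0.005 [0.6015 0.1026] 0.038 2211
sphere (array([0.60121772, 0.10234669, 0.04857044]), np.float64(0.00048034289289211753)) 3092
1.65 [0.6    0.0991 0.1568]
1.7 [0.5985 0.1005 0.1558] [-89.8   -0.25 162.51] 0.0876 [-0.6  0.3 -1.8] [ 27.9  18.3 -14.7  -0.1 -57.3  44.6]
```

View pics/w1.png

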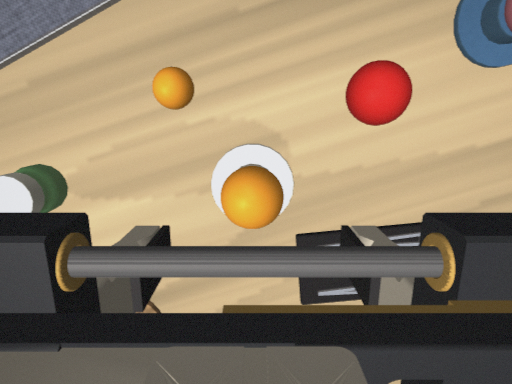

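Emit:
apply_moves(deltas=[{"tx":0,"ty":0.03,"tz":0,"turn":0,"gripper":0.0876},{"tx":0,"ty":0.06,"tz":0,"turn":0,"gripper":0.0876},{"tx":0,"ty":0.085,"tz":0,"turn":0,"gripper":0.0876},{"tx":0,"ty":0.105,"tz":0,"turn":0,"gripper":0.0876},{"tx":0,"ty":0.113,"tz":0,"turn":0,"gripper":0.0876}])

```text
time_s: 2.2
tcp_pos: [0.598, 0.1038, 0.0453]
eef_rot: [-89.9, -0.1, 162.8]
contact_force: [-0.7, 0.3, 0.7]
gripper_width: 0.0875
```

Emit:
apply_moves(deltas=[{"tx":0,"ty":0,"tz":0,"turn":0,"gripper":0.0876},{"tx":0,"ty":0,"tz":0,"turn":0,"gripper":0.0876}])

```text
time_s: 2.4
tcp_pos: [0.5998, 0.104, 0.048]
eef_rot: [-90.0, 0.1, 162.8]
contact_force: [-0.3, 0.3, 1.3]
gripper_width: 0.0876
```

```bash
python3 go.py "[.6005,.1018,.047]"
```

```text
2.4 [0.5998 0.104  0.048 ] [-9.0040e+01  6.0000e-02  1.6282e+02] 0.0876 [-0.3  0.3  1.3] [ 28.2  25.2 -21.    0.  -43.8  44.6]
[0.6005 0.1018 0.047 ] [-0.0013  0.001   0.0019]
```

Emit:
apply_moves(deltas=[{"tx":-0.001,"ty":0.0005,"tz":0.0015,"turn":0,"gripper":0.07},{"tx":-0.001,"ty":0.0005,"tz":0.0015,"turn":0,"gripper":0.056},{"tx":-0.001,"ty":0.0005,"tz":0.0015,"turn":0,"gripper":0.046},{"tx":-0.001,"ty":0.0005,"tz":0.0015,"turn":0,"gripper":0.04},{"tx":-0.001,"ty":0.0005,"tz":0.0015,"turn":0,"gripper":0.04}], newtons=20)

```text
time_s: 2.9
tcp_pos: [0.5998, 0.1016, 0.0466]
eef_rot: [-90.0, 0.0, 162.8]
contact_force: [-0.2, 0.5, 0.1]
gripper_width: 0.0528
```

Emit:
apply_moves(deltas=[{"tx":0,"ty":0,"tz":0,"turn":0,"gripper":0.04},{"tx":0,"ty":0,"tz":0,"turn":0,"gripper":0.04},{"tx":0,"ty":0,"tz":0,"turn":0,"gripper":0.04}])

```text
time_s: 3.2
tcp_pos: [0.5998, 0.1016, 0.0464]
eef_rot: [-90.0, 0.0, 162.8]
contact_force: [-0.3, -0.7, 0.4]
gripper_width: 0.049
```

```bash
python3 go.py "[.495,.269,.1]"
```

```text
3.2 [0.5998 0.1016 0.0464] [-90.     0.   162.77] 0.049 [-0.3 -0.7  0.4] [ 28.   25.3 -21.    0.  -43.7  44.8]
[0.495 0.269 0.1  ] [ 0.1497 -0.0536 -0.1288]
```

Emit:
apply_moves(deltas=[{"tx":0,"ty":-0.01,"tz":0,"turn":0,"gripper":0.04},{"tx":0,"ty":-0.025,"tz":0,"turn":0,"gripper":0.04},{"tx":0,"ty":-0.045,"tz":0,"turn":0,"gripper":0.04},{"tx":0,"ty":-0.065,"tz":0,"turn":0,"gripper":0.04},{"tx":0,"ty":-0.08,"tz":0,"turn":0,"gripper":0.04}])

```text
time_s: 3.7
tcp_pos: [0.6, 0.1018, 0.1282]
eef_rot: [-90.0, 0.0, 162.8]
contact_force: [0.7, 0.6, -2.2]
gripper_width: 0.0488
```

Emit:
apply_moves(deltas=[{"tx":0.025,"ty":0,"tz":-0.0215,"turn":0,"gripper":0.04},{"tx":0.055,"ty":0,"tz":-0.0473,"turn":0,"gripper":0.04},{"tx":0.085,"ty":0,"tz":-0.0731,"turn":0,"gripper":0.04},{"tx":0.115,"ty":0,"tz":-0.099,"turn":0,"gripper":0.04},{"tx":0.14,"ty":0,"tz":-0.1205,"turn":0,"gripper":0.04}])

```text
time_s: 4.2
tcp_pos: [0.5006, 0.2596, 0.127]
eef_rot: [-90.0, 0.0, 162.8]
contact_force: [0.8, -0.7, -1.5]
gripper_width: 0.0492
```

```bash
python3 go.py "[.495,.269,.06]"; python3 wr.py w2 "[.495,.269]"
```

```text
4.2 [0.5006 0.2596 0.127 ] [-90.03   0.   162.79] 0.0492 [ 0.8 -0.7 -1.5] [ 47.3  16.1 -22.3  -0.  -51.5  25.5]
[0.495 0.269 0.06 ] [ 0.0081  0.067  -0.0073]
disc 0.005 [0.4964 0.2707] 0.038 2936
disc 0.025 [0.4998 0.2705] 0.0199 514
4.2 [0.5006 0.2596 0.127 ]
```

View pics/w2.png

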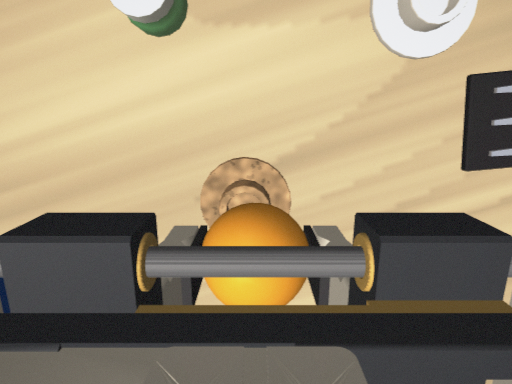

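Emit:
apply_moves(deltas=[{"tx":0.0079,"ty":0,"tz":-0.0084,"turn":0,"gripper":0.04},{"tx":0.0079,"ty":0.02,"tz":-0.0084,"turn":0,"gripper":0.04},{"tx":0.0079,"ty":0.045,"tz":-0.0084,"turn":0,"gripper":0.04},{"tx":0.0079,"ty":0.065,"tz":-0.0084,"turn":0,"gripper":0.04},{"tx":0.0079,"ty":0.072,"tz":-0.0084,"turn":0,"gripper":0.04}])

```text
time_s: 4.75
tcp_pos: [0.4959, 0.2674, 0.0526]
eef_rot: [-89.8, -0.1, 162.7]
contact_force: [-0.7, 0.7, -1.4]
gripper_width: 0.0488
```

Emit:
apply_moves(deltas=[{"tx":0,"ty":0.003,"tz":0,"turn":0,"gripper":0.04},{"tx":0,"ty":0.006,"tz":0,"turn":0,"gripper":0.04},{"tx":0,"ty":0.008,"tz":0,"turn":0,"gripper":0.04},{"tx":0,"ty":0.008,"tz":0,"turn":0,"gripper":0.04}])

```text
time_s: 5.15
tcp_pos: [0.4972, 0.269, 0.0476]
eef_rot: [-90.1, 0.0, 162.8]
contact_force: [-1.2, -1.4, 3.2]
gripper_width: 0.0489
```

```bash
python3 go.py "[.4955,.270,.0467]"
```

```text
5.15 [0.4972 0.269  0.0476] [-9.0070e+01  5.0000e-02  1.6278e+02] 0.0489 [-1.2 -1.4  3.2] [ 48.3  22.  -26.7   0.  -41.2  24.5]
[0.4955 0.27   0.0467] [ 0.0019  0.0009 -0.0005]
```

Emit:
apply_moves(deltas=[{"tx":0.001,"ty":0,"tz":-0.0005,"turn":0,"gripper":0.04},{"tx":0.001,"ty":0,"tz":-0.0005,"turn":0,"gripper":0.051},{"tx":0.001,"ty":0,"tz":-0.0005,"turn":0,"gripper":0.055},{"tx":0.001,"ty":0,"tz":-0.0005,"turn":0,"gripper":0.065},{"tx":0.001,"ty":0,"tz":-0.0005,"turn":0,"gripper":0.0876}])

```text
time_s: 5.65
tcp_pos: [0.4959, 0.2694, 0.0464]
eef_rot: [-90.0, 0.0, 162.8]
contact_force: [0.0, 0.4, -0.4]
gripper_width: 0.0657
```

Emit:
apply_moves(deltas=[{"tx":0,"ty":0,"tz":0,"turn":0,"gripper":0.0876},{"tx":0,"ty":0,"tz":0,"turn":0,"gripper":0.0876},{"tx":0,"ty":0,"tz":0,"turn":0,"gripper":0.0876},{"tx":0,"ty":0,"tz":0,"turn":0,"gripper":0.0876}])

```text
time_s: 6.05
tcp_pos: [0.4959, 0.2694, 0.0463]
eef_rot: [-90.0, 0.0, 162.8]
contact_force: [-0.5, -0.0, 0.9]
gripper_width: 0.0869
```

Emit:
apply_moves(deltas=[{"tx":0,"ty":-0.02,"tz":0,"turn":0,"gripper":0.0876},{"tx":0,"ty":-0.05,"tz":0,"turn":0,"gripper":0.0876},{"tx":0,"ty":-0.08,"tz":0,"turn":0,"gripper":0.0876},{"tx":0,"ty":-0.11,"tz":0,"turn":0,"gripper":0.0876},{"tx":0,"ty":-0.11,"tz":0,"turn":0,"gripper":0.0876}])

```text
time_s: 6.55
tcp_pos: [0.4979, 0.2709, 0.1609]
eef_rot: [-90.4, 0.2, 162.8]
contact_force: [0.8, 0.0, 0.4]
gripper_width: 0.0875
```

```bash
python3 wr.py w3 "[.4955,.270]";python3 go.py "[.671,-.1355,.16]"
```

```text
disc 0.005 [0.4961 0.271 ] 0.0381 2147
sphere (array([0.49602052, 0.2708667 , 0.04855585]), np.float64(0.00047258785829209333)) 3021
6.55 [0.4979 0.2709 0.1609]
6.6 [0.4968 0.2703 0.1586] [-9.0240e+01  1.2000e-01  1.6278e+02] 0.0878 [-0.3  0.2 -0.6] [ 48.4  14.2 -20.2   0.  -55.3  24.4]
[ 0.671  -0.1355  0.16  ] [-0.2865 -0.0021  0.336 ]
```

View pics/w3.png

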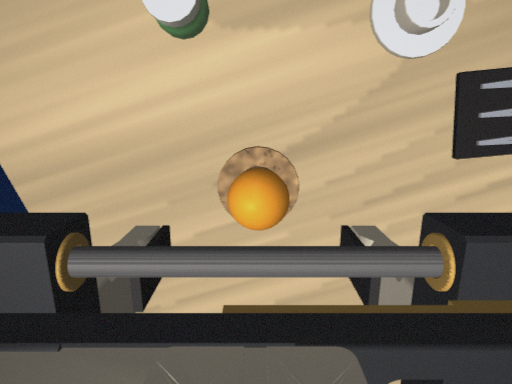

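Emit:
apply_moves(deltas=[{"tx":-0.0287,"ty":0,"tz":0.0335,"turn":0,"gripper":0.0876},{"tx":-0.0574,"ty":0,"tz":0.067,"turn":0,"gripper":0.0876},{"tx":-0.0861,"ty":0,"tz":0.1005,"turn":0,"gripper":0.0876},{"tx":-0.1148,"ty":0,"tz":0.134,"turn":0,"gripper":0.0876},{"tx":-0.1435,"ty":0,"tz":0.1675,"turn":0,"gripper":0.0876}])

```text
time_s: 7.1
tcp_pos: [0.5832, 0.0651, 0.1553]
eef_rot: [-90.0, -0.1, 162.8]
contact_force: [1.1, 0.7, 0.6]
gripper_width: 0.0876
```

Emit:
apply_moves(deltas=[{"tx":-0.0287,"ty":0,"tz":0.0335,"turn":0,"gripper":0.0876},{"tx":-0.0574,"ty":0,"tz":0.067,"turn":0,"gripper":0.0876},{"tx":-0.0861,"ty":0,"tz":0.1005,"turn":0,"gripper":0.0876},{"tx":-0.1148,"ty":0,"tz":0.134,"turn":0,"gripper":0.0876},{"tx":-0.1435,"ty":0,"tz":0.1675,"turn":0,"gripper":0.0876}])

```text
time_s: 7.6
tcp_pos: [0.6707, -0.1374, 0.1549]
eef_rot: [-90.0, -0.1, 162.8]
contact_force: [1.0, 0.4, 0.1]
gripper_width: 0.0873
```

Emit:
apply_moves(deltas=[{"tx":0,"ty":0,"tz":0,"turn":0,"gripper":0.0876},{"tx":0,"ty":0,"tz":0,"turn":0,"gripper":0.0876},{"tx":0,"ty":0,"tz":0,"turn":0,"gripper":0.0876}])

```text
time_s: 7.9
tcp_pos: [0.6701, -0.1351, 0.1554]
eef_rot: [-90.0, -0.1, 162.8]
contact_force: [-0.1, 1.0, 0.7]
gripper_width: 0.0876
```

```bash
python3 wr.py w4 "[.671,-.1355]";python3 go.py "[.671,-.1355,.0467]"
```

```text
disc 0.005 [ 0.6728 -0.1342] 0.038 2235
sphere (array([ 0.67272683, -0.13436241,  0.04850619]), np.float64(0.0004573699548852122)) 2606
7.9 [ 0.6701 -0.1351  0.1554]
7.95 [ 0.6702 -0.1347  0.1558] [-8.9990e+01 -6.0000e-02  1.6281e+02] 0.0873 [ 1.3 -0.2 -0.1] [  4.9  24.8  -4.6  -0.  -60.6  67.9]
[ 0.671  -0.1355  0.0467] [-0.0011  0.1091  0.0005]
```

View pics/w4.png

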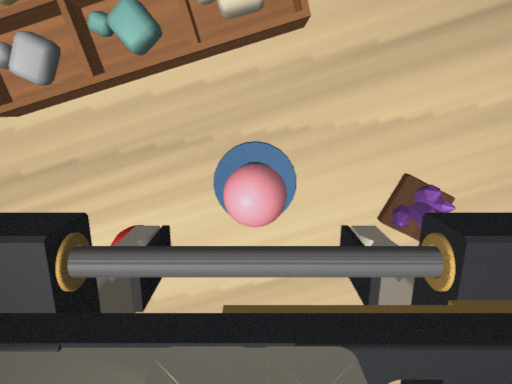

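Emit:
apply_moves(deltas=[{"tx":-0.0019,"ty":0.03,"tz":-0.0003,"turn":0,"gripper":0.0876},{"tx":-0.0019,"ty":0.06,"tz":-0.0003,"turn":0,"gripper":0.0876},{"tx":-0.0019,"ty":0.085,"tz":-0.0003,"turn":0,"gripper":0.0876},{"tx":-0.0019,"ty":0.102,"tz":-0.0003,"turn":0,"gripper":0.0876},{"tx":-0.0019,"ty":0.1088,"tz":-0.0003,"turn":0,"gripper":0.0876}])

```text
time_s: 8.45
tcp_pos: [0.6713, -0.1345, 0.0457]
eef_rot: [-90.0, -0.2, 162.9]
contact_force: [1.0, -0.1, -0.0]
gripper_width: 0.0872
```

Emit:
apply_moves(deltas=[{"tx":0,"ty":0,"tz":0,"turn":0,"gripper":0.0876},{"tx":0,"ty":0,"tz":0,"turn":0,"gripper":0.0876},{"tx":0,"ty":0,"tz":0,"turn":0,"gripper":0.0876}])

```text
time_s: 8.75
tcp_pos: [0.6735, -0.1356, 0.049]
eef_rot: [-90.0, 0.1, 162.8]
contact_force: [0.1, -0.4, 0.0]
gripper_width: 0.0874
```

```bash
python3 go.py "[.672,-.135,.0467]"
```

```text
8.75 [ 0.6735 -0.1356  0.049 ] [-9.004e+01  1.200e-01  1.628e+02] 0.0874 [ 0.1 -0.4  0. ] [  4.8  31.  -10.1   0.  -48.8  68. ]
[ 0.672  -0.135   0.0467] [ 0.0016  0.0023 -0.0002]
```

Emit:
apply_moves(deltas=[{"tx":0,"ty":0,"tz":0,"turn":0,"gripper":0.07},{"tx":0,"ty":0,"tz":0,"turn":0,"gripper":0.056},{"tx":0,"ty":0,"tz":0,"turn":0,"gripper":0.046},{"tx":0,"ty":0,"tz":0,"turn":0,"gripper":0.04},{"tx":0,"ty":0,"tz":0,"turn":0,"gripper":0.04}])

```text
time_s: 9.25
tcp_pos: [0.6726, -0.136, 0.0476]
eef_rot: [-90.0, -0.0, 162.8]
contact_force: [0.3, -0.3, 0.1]
gripper_width: 0.0531
```

Emit:
apply_moves(deltas=[{"tx":0,"ty":0,"tz":0,"turn":0,"gripper":0.04},{"tx":0,"ty":0,"tz":0,"turn":0,"gripper":0.04},{"tx":0,"ty":0,"tz":0,"turn":0,"gripper":0.04}])

```text
time_s: 9.55
tcp_pos: [0.6727, -0.1359, 0.0476]
eef_rot: [-90.0, 0.0, 162.8]
contact_force: [0.9, 0.7, 0.3]
gripper_width: 0.0489
```

Emit:
apply_moves(deltas=[{"tx":0,"ty":-0.01,"tz":0,"turn":0,"gripper":0.04},{"tx":0,"ty":-0.025,"tz":0,"turn":0,"gripper":0.04},{"tx":0,"ty":-0.045,"tz":0,"turn":0,"gripper":0.04},{"tx":0,"ty":-0.065,"tz":0,"turn":0,"gripper":0.04},{"tx":0,"ty":-0.08,"tz":0,"turn":0,"gripper":0.04}])

```text
time_s: 10.05
tcp_pos: [0.6733, -0.136, 0.1303]
eef_rot: [-90.0, 0.1, 162.8]
contact_force: [0.2, -0.3, -2.0]
gripper_width: 0.0492
```

```bash
python3 go.py "[.6,.1018,.127]"
```

```text
10.05 [ 0.6733 -0.136   0.1303] [-9.0030e+01  1.2000e-01  1.6278e+02] 0.0492 [ 0.2 -0.3 -2. ] [  4.8  26.3  -5.9   0.  -57.7  68. ]
[0.6    0.1018 0.127 ] [ 0.1404  0.0031 -0.2054]
```

Emit:
apply_moves(deltas=[{"tx":0.014,"ty":0,"tz":-0.0206,"turn":0,"gripper":0.04},{"tx":0.035,"ty":0,"tz":-0.0514,"turn":0,"gripper":0.04},{"tx":0.059,"ty":0,"tz":-0.0868,"turn":0,"gripper":0.04},{"tx":0.083,"ty":0,"tz":-0.1221,"turn":0,"gripper":0.04},{"tx":0.107,"ty":0,"tz":-0.1574,"turn":0,"gripper":0.04}])

```text
time_s: 10.55
tcp_pos: [0.6165, 0.0475, 0.1285]
eef_rot: [-90.0, 0.0, 162.7]
contact_force: [1.2, 0.3, -2.0]
gripper_width: 0.0491
```

Emit:
apply_moves(deltas=[{"tx":0.02,"ty":0,"tz":-0.03,"turn":0,"gripper":0.04},{"tx":0.0328,"ty":0,"tz":-0.0482,"turn":0,"gripper":0.04},{"tx":0.0328,"ty":0,"tz":-0.0482,"turn":0,"gripper":0.04},{"tx":0.0328,"ty":0,"tz":-0.0482,"turn":0,"gripper":0.04},{"tx":0.0328,"ty":0,"tz":-0.0482,"turn":0,"gripper":0.04}])

```text
time_s: 11.05
tcp_pos: [0.6002, 0.1014, 0.128]
eef_rot: [-90.0, 0.0, 162.7]
contact_force: [0.1, -0.5, -3.7]
gripper_width: 0.0488
```

```bash
python3 wr.py w5 "[.6,.1018]"; python3 go.py "[.6,.1018,.0467]"
```

```text
disc 0.005 [0.6014 0.1022] 0.038 3405
disc 0.025 [0.6018 0.1023] 0.02 696
11.05 [0.6002 0.1014 0.128 ]
11.1 [0.6002 0.1011 0.1278] [-9.0000e+01  1.0000e-02  1.6271e+02] 0.0491 [ 0.8  0.2 -1.4] [ 27.9  19.9 -16.6   0.  -53.5  44.8]
[0.6    0.1018 0.0467] [ 0.0004  0.0811 -0.0006]
```

View pics/w5.png

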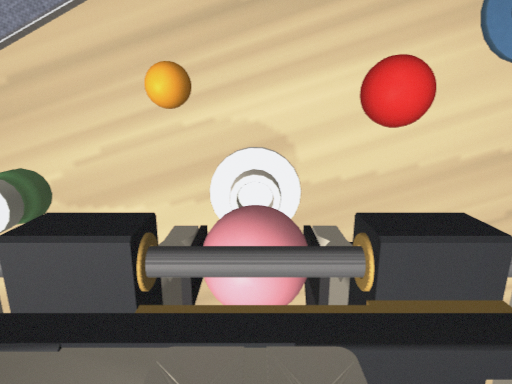

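Emit:
apply_moves(deltas=[{"tx":0,"ty":0.02,"tz":-0.0005,"turn":0,"gripper":0.04},{"tx":0,"ty":0.045,"tz":-0.0005,"turn":0,"gripper":0.04},{"tx":0,"ty":0.062,"tz":-0.0005,"turn":0,"gripper":0.04},{"tx":0,"ty":0.07,"tz":-0.0005,"turn":0,"gripper":0.04},{"tx":0,"ty":0.073,"tz":-0.0005,"turn":0,"gripper":0.04}])

```text
time_s: 11.6
tcp_pos: [0.6001, 0.1014, 0.0538]
eef_rot: [-89.9, -0.1, 162.7]
contact_force: [0.7, -0.6, -1.6]
gripper_width: 0.0486
```

Emit:
apply_moves(deltas=[{"tx":0,"ty":0.002,"tz":0,"turn":0,"gripper":0.04},{"tx":0,"ty":0.004,"tz":0,"turn":0,"gripper":0.04},{"tx":0,"ty":0.006,"tz":0,"turn":0,"gripper":0.04},{"tx":0,"ty":0.0075,"tz":0,"turn":0,"gripper":0.04},{"tx":0,"ty":0.0075,"tz":0,"turn":0,"gripper":0.04}])

```text
time_s: 12.1
tcp_pos: [0.6009, 0.1025, 0.048]
eef_rot: [-90.0, 0.1, 162.8]
contact_force: [0.5, -1.2, 3.6]
gripper_width: 0.0486
```

```bash
python3 go.py "[.6,.1018,.0467]"
```

```text
12.1 [0.6009 0.1025 0.048 ] [-9.0050e+01  8.0000e-02  1.6279e+02] 0.0486 [ 0.5 -1.2  3.6] [ 28.   25.2 -20.9   0.  -43.8  44.7]
[0.6    0.1018 0.0467] [0.0007 0.0013 0.001 ]
```

Contact is felt and the sphere is seated; release.

Emit:
apply_moves(deltas=[{"tx":0,"ty":0,"tz":0,"turn":0,"gripper":0.04},{"tx":0,"ty":0,"tz":0,"turn":0,"gripper":0.051},{"tx":0,"ty":0,"tz":0,"turn":0,"gripper":0.055},{"tx":0,"ty":0,"tz":0,"turn":0,"gripper":0.065},{"tx":0,"ty":0,"tz":0,"turn":0,"gripper":0.0876}])

```text
time_s: 12.6
tcp_pos: [0.6, 0.1024, 0.0468]
eef_rot: [-90.0, -0.0, 162.8]
contact_force: [1.1, 0.1, 0.4]
gripper_width: 0.0654
```

Emit:
apply_moves(deltas=[{"tx":0,"ty":0,"tz":0,"turn":0,"gripper":0.0876},{"tx":0,"ty":0,"tz":0,"turn":0,"gripper":0.0876},{"tx":0,"ty":0,"tz":0,"turn":0,"gripper":0.0876},{"tx":0,"ty":0,"tz":0,"turn":0,"gripper":0.0876}])

```text
time_s: 13.0
tcp_pos: [0.6002, 0.1024, 0.047]
eef_rot: [-90.0, -0.0, 162.8]
contact_force: [0.0, 0.1, -0.5]
gripper_width: 0.0875
```

Emit:
apply_moves(deltas=[{"tx":0,"ty":-0.02,"tz":0,"turn":0,"gripper":0.0876},{"tx":0,"ty":-0.05,"tz":0,"turn":0,"gripper":0.0876},{"tx":0,"ty":-0.08,"tz":0,"turn":0,"gripper":0.0876},{"tx":0,"ty":-0.11,"tz":0,"turn":0,"gripper":0.0876},{"tx":0,"ty":-0.11,"tz":0,"turn":0,"gripper":0.0876}])

```text
time_s: 13.5
tcp_pos: [0.6026, 0.1031, 0.1619]
eef_rot: [-90.3, 0.4, 162.8]
contact_force: [-0.0, 0.9, 0.9]
gripper_width: 0.0876
```

```bash
python3 wr.py w6 "[.6,.1018]"; python3 go.py "[.4955,-.2657,.16]"
```

```text
disc 0.005 [0.6014 0.1023] 0.0379 2135
sphere (array([0.60115404, 0.10234744, 0.04849144]), np.float64(0.0004682511672181731)) 2549
13.5 [0.6026 0.1031 0.1619]
13.55 [0.6014 0.1029 0.1596] [-90.18   0.21 162.78] 0.0876 [-0.5  0.3 -0.9] [ 28.   18.1 -14.5   0.  -57.1  44.7]
[ 0.4955 -0.2657  0.16  ] [-0.008  -0.0016  0.3834]
```

View pics/w6.png

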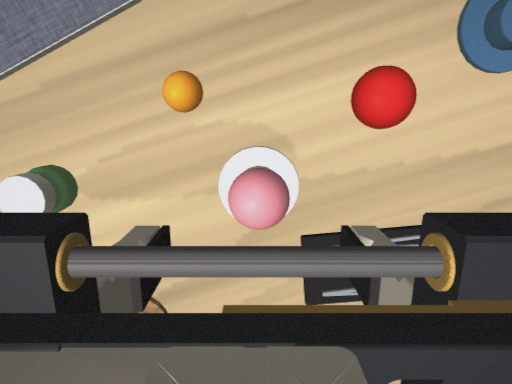

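Pink is seated on white at (258,198). Next is green.

Emit:
apply_moves(deltas=[{"tx":-0.001,"ty":0,"tz":0.035,"turn":0,"gripper":0.0876},{"tx":-0.002,"ty":0,"tz":0.075,"turn":0,"gripper":0.0876},{"tx":-0.003,"ty":0,"tz":0.115,"turn":0,"gripper":0.0876},{"tx":-0.004,"ty":0,"tz":0.155,"turn":0,"gripper":0.0876},{"tx":-0.005,"ty":0,"tz":0.195,"turn":0,"gripper":0.0876}])

```text
time_s: 14.05
tcp_pos: [0.5459, -0.0867, 0.1561]
eef_rot: [-90.0, -0.1, 162.8]
contact_force: [0.4, -0.3, 1.2]
gripper_width: 0.0873
```

Emit:
apply_moves(deltas=[{"tx":-0.001,"ty":0,"tz":0.04,"turn":0,"gripper":0.0876},{"tx":-0.002,"ty":0,"tz":0.08,"turn":0,"gripper":0.0876},{"tx":-0.003,"ty":0,"tz":0.12,"turn":0,"gripper":0.0876},{"tx":-0.004,"ty":0,"tz":0.16,"turn":0,"gripper":0.0876},{"tx":-0.0041,"ty":0,"tz":0.1876,"turn":0,"gripper":0.0876}])

```text
time_s: 14.55
tcp_pos: [0.494, -0.2676, 0.156]
eef_rot: [-90.0, -0.1, 162.7]
contact_force: [0.4, -0.3, -0.4]
gripper_width: 0.0878
```

Emit:
apply_moves(deltas=[{"tx":0,"ty":0,"tz":0,"turn":0,"gripper":0.0876},{"tx":0,"ty":0,"tz":0,"turn":0,"gripper":0.0876},{"tx":0,"ty":0,"tz":0,"turn":0,"gripper":0.0876},{"tx":0,"ty":0,"tz":0,"turn":0,"gripper":0.0876}])

```text
time_s: 14.95
tcp_pos: [0.4957, -0.2649, 0.1568]
eef_rot: [-90.0, -0.0, 162.8]
contact_force: [-1.0, 0.3, -0.1]
gripper_width: 0.0879
```

```bash
python3 wr.py w7 "[.4955,-.2657]"; python3 go.py "[.4955,-.2657,.0467]"
```

```text
disc 0.005 [ 0.4972 -0.2648] 0.0379 2212
sphere (array([ 0.49690136, -0.26474322,  0.04848319]), np.float64(0.0004891600787862159)) 3128
14.95 [ 0.4957 -0.2649  0.1568]
15.0 [ 0.4958 -0.2649  0.1569] [-9.0000e+01 -1.0000e-02  1.6284e+02] 0.0876 [ 0.  -0.3  0. ] [ -8.2  14.2 -20.5  -0.  -55.3  81. ]
[ 0.4955 -0.2657  0.0467] [1.000e-04 1.102e-01 8.000e-04]
```

View pics/w7.png

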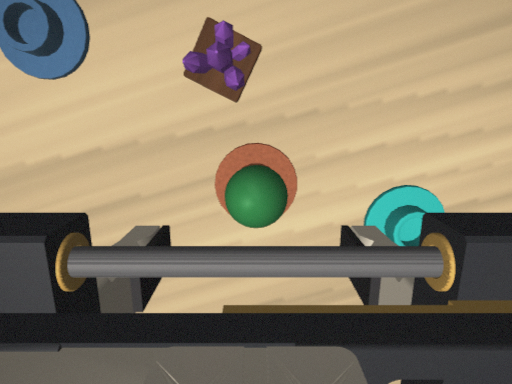

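Emit:
apply_moves(deltas=[{"tx":-0.0003,"ty":0.03,"tz":0.0004,"turn":0,"gripper":0.0876},{"tx":-0.0003,"ty":0.06,"tz":0.0004,"turn":0,"gripper":0.0876},{"tx":-0.0003,"ty":0.085,"tz":0.0004,"turn":0,"gripper":0.0876},{"tx":-0.0003,"ty":0.102,"tz":0.0004,"turn":0,"gripper":0.0876},{"tx":-0.0003,"ty":0.11,"tz":0.0004,"turn":0,"gripper":0.0876}])

```text
time_s: 15.5
tcp_pos: [0.495, -0.2654, 0.0454]
eef_rot: [-90.0, -0.1, 162.8]
contact_force: [-0.6, -0.4, 0.3]
gripper_width: 0.0876
```

Emit:
apply_moves(deltas=[{"tx":0,"ty":0,"tz":0,"turn":0,"gripper":0.0876},{"tx":0,"ty":0,"tz":0,"turn":0,"gripper":0.0876},{"tx":0,"ty":0,"tz":0,"turn":0,"gripper":0.07},{"tx":0,"ty":0,"tz":0,"turn":0,"gripper":0.06},{"tx":0,"ty":0,"tz":0,"turn":0,"gripper":0.055}])

```text
time_s: 16.0
tcp_pos: [0.496, -0.2663, 0.0478]
eef_rot: [-90.0, 0.1, 162.8]
contact_force: [0.9, -0.6, 0.1]
gripper_width: 0.069
```

Emit:
apply_moves(deltas=[{"tx":0,"ty":0,"tz":0,"turn":0,"gripper":0.046},{"tx":0,"ty":0,"tz":0,"turn":0,"gripper":0.04},{"tx":0,"ty":0,"tz":0,"turn":0,"gripper":0.04},{"tx":0,"ty":0,"tz":0,"turn":0,"gripper":0.04},{"tx":0,"ty":0,"tz":0,"turn":0,"gripper":0.04}])

```text
time_s: 16.5
tcp_pos: [0.4958, -0.2662, 0.0472]
eef_rot: [-90.0, 0.0, 162.8]
contact_force: [0.1, 2.1, 2.1]
gripper_width: 0.0488
```

```bash
python3 go.py "[.6722,-.1355,.047]"
```

```text
16.5 [ 0.4958 -0.2662  0.0472] [-9.0000e+01  1.0000e-02  1.6277e+02] 0.0488 [0.1 2.1 2.1] [ -8.3  21.8 -27.   -0.  -41.2  81.1]
[ 0.6722 -0.1355  0.047 ] [-0.1298  0.0002 -0.1771]
```

Emit:
apply_moves(deltas=[{"tx":0,"ty":-0.01,"tz":0,"turn":0,"gripper":0.04},{"tx":0,"ty":-0.025,"tz":0,"turn":0,"gripper":0.04},{"tx":0,"ty":-0.045,"tz":0,"turn":0,"gripper":0.04},{"tx":0,"ty":-0.065,"tz":0,"turn":0,"gripper":0.04},{"tx":0,"ty":-0.08,"tz":0,"turn":0,"gripper":0.04}])

```text
time_s: 17.0
tcp_pos: [0.4957, -0.2664, 0.1287]
eef_rot: [-90.0, 0.0, 162.8]
contact_force: [0.4, 0.2, -2.6]
gripper_width: 0.0492
```

Emit:
apply_moves(deltas=[{"tx":-0.015,"ty":0,"tz":-0.0205,"turn":0,"gripper":0.04},{"tx":-0.037,"ty":0,"tz":-0.0505,"turn":0,"gripper":0.04},{"tx":-0.06,"ty":0,"tz":-0.0819,"turn":0,"gripper":0.04},{"tx":-0.083,"ty":0,"tz":-0.1132,"turn":0,"gripper":0.04},{"tx":-0.106,"ty":0,"tz":-0.1446,"turn":0,"gripper":0.04}])

```text
time_s: 17.5
tcp_pos: [0.6406, -0.1587, 0.1275]
eef_rot: [-90.0, -0.0, 162.8]
contact_force: [0.2, -0.0, -0.9]
gripper_width: 0.0489
```

Emit:
apply_moves(deltas=[{"tx":-0.0158,"ty":0,"tz":-0.0216,"turn":0,"gripper":0.04},{"tx":-0.0238,"ty":0,"tz":-0.0325,"turn":0,"gripper":0.04},{"tx":-0.0238,"ty":0,"tz":-0.0325,"turn":0,"gripper":0.04},{"tx":-0.0238,"ty":0,"tz":-0.0325,"turn":0,"gripper":0.04},{"tx":-0.0238,"ty":0,"tz":-0.0325,"turn":0,"gripper":0.04}])

```text
time_s: 18.0
tcp_pos: [0.6711, -0.1363, 0.1272]
eef_rot: [-90.0, -0.0, 162.7]
contact_force: [-0.9, -0.3, -1.3]
gripper_width: 0.0489
```

```bash
python3 wr.py w8 "[.6722,-.1355]"; python3 go.py "[.6722,-.1355,.047]"
```

```text
disc 0.005 [ 0.673  -0.1348] 0.038 3378
disc 0.025 [ 0.6731 -0.1343] 0.0202 674
18.0 [ 0.6711 -0.1363  0.1272]
18.05 [ 0.6713 -0.1364  0.1274] [-9.0000e+01 -1.0000e-02  1.6271e+02] 0.049 [ 0.1 -0.7 -1.2] [  4.8  26.3  -6.2  -0.  -57.4  67.9]
[ 0.6722 -0.1355  0.047 ] [-0.0007  0.0804 -0.0011]
```

View pics/w8.png

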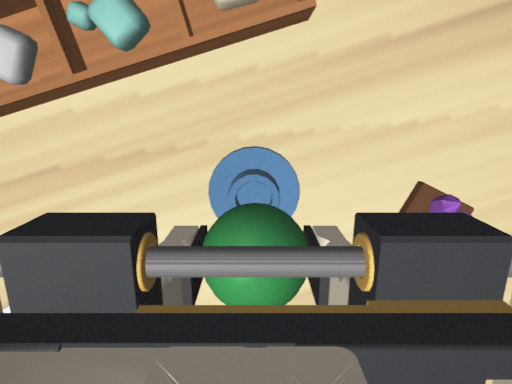

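The green sphere is held at (254,257) and the empty blue stand is at (254,190). Lower it.

Emit:
apply_moves(deltas=[{"tx":-0.0006,"ty":0.02,"tz":-0.0009,"turn":0,"gripper":0.04},{"tx":-0.0006,"ty":0.045,"tz":-0.0009,"turn":0,"gripper":0.04},{"tx":-0.0006,"ty":0.062,"tz":-0.0009,"turn":0,"gripper":0.04},{"tx":-0.0006,"ty":0.07,"tz":-0.0009,"turn":0,"gripper":0.04},{"tx":-0.0006,"ty":0.073,"tz":-0.0009,"turn":0,"gripper":0.04}])

```text
time_s: 18.55
tcp_pos: [0.6723, -0.1354, 0.0535]
eef_rot: [-90.0, -0.1, 162.7]
contact_force: [0.7, 0.2, -1.3]
gripper_width: 0.0492
```

Emit:
apply_moves(deltas=[{"tx":0,"ty":0.002,"tz":0,"turn":0,"gripper":0.04},{"tx":0,"ty":0.004,"tz":0,"turn":0,"gripper":0.04},{"tx":0,"ty":0.006,"tz":0,"turn":0,"gripper":0.04},{"tx":0,"ty":0.0075,"tz":0,"turn":0,"gripper":0.04},{"tx":0,"ty":0.0075,"tz":0,"turn":0,"gripper":0.04}])

```text
time_s: 19.05
tcp_pos: [0.6735, -0.1349, 0.0478]
eef_rot: [-90.0, 0.1, 162.8]
contact_force: [-2.2, 0.7, 4.1]
gripper_width: 0.0489
```

```bash
python3 go.py "[.6722,-.1355,.0467]"
```

```text
19.05 [ 0.6735 -0.1349  0.0478] [-9.001e+01  8.000e-02  1.628e+02] 0.0489 [-2.2  0.7  4.1] [  4.9  31.  -10.2   0.  -48.7  67.9]
[ 0.6722 -0.1355  0.0467] [0.001  0.0011 0.001 ]
```

Emit:
apply_moves(deltas=[{"tx":0.0005,"ty":0,"tz":0,"turn":0,"gripper":0.04},{"tx":0.0005,"ty":0,"tz":0,"turn":0,"gripper":0.051},{"tx":0.0005,"ty":0,"tz":0,"turn":0,"gripper":0.055},{"tx":0.0005,"ty":0,"tz":0,"turn":0,"gripper":0.065},{"tx":0.0005,"ty":0,"tz":0,"turn":0,"gripper":0.0876}])

```text
time_s: 19.55
tcp_pos: [0.6725, -0.1347, 0.0463]
eef_rot: [-90.0, -0.0, 162.8]
contact_force: [0.8, -0.4, 0.1]
gripper_width: 0.0658
```

Emit:
apply_moves(deltas=[{"tx":0,"ty":0,"tz":0,"turn":0,"gripper":0.0876},{"tx":0,"ty":0,"tz":0,"turn":0,"gripper":0.0876},{"tx":0,"ty":0,"tz":0,"turn":0,"gripper":0.0876},{"tx":0,"ty":0,"tz":0,"turn":0,"gripper":0.0876}])

```text
time_s: 19.95
tcp_pos: [0.6725, -0.1347, 0.0465]
eef_rot: [-90.0, -0.0, 162.8]
contact_force: [-0.0, -0.4, 0.1]
gripper_width: 0.0873
```

Emit:
apply_moves(deltas=[{"tx":0,"ty":-0.02,"tz":0,"turn":0,"gripper":0.0876},{"tx":0,"ty":-0.05,"tz":0,"turn":0,"gripper":0.0876},{"tx":0,"ty":-0.08,"tz":0,"turn":0,"gripper":0.0876},{"tx":0,"ty":-0.11,"tz":0,"turn":0,"gripper":0.0876},{"tx":0,"ty":-0.11,"tz":0,"turn":0,"gripper":0.0876}])

```text
time_s: 20.45
tcp_pos: [0.6752, -0.135, 0.162]
eef_rot: [-90.1, 0.5, 162.8]
contact_force: [0.8, 0.6, 0.5]
gripper_width: 0.0879
```

```bash
python3 wr.py w9 "[.6722,-.1355]"; python3 go.py "[.4959,.2697,.16]"
```

```text
disc 0.005 [ 0.673  -0.1344] 0.0379 2130
sphere (array([ 0.67272353, -0.1343869 ,  0.04853777]), np.float64(0.0004751335045280402)) 2980
20.45 [ 0.6752 -0.135   0.162 ]
20.5 [ 0.6739 -0.1347  0.1595] [-90.09   0.28 162.78] 0.0876 [ 0.3  0.9 -0.1] [  4.9  24.8  -4.1   0.  -60.8  67.9]
[0.4959 0.2697 0.16  ] [ 0.2898 -0.0014 -0.3336]
```

View pics/w9.png

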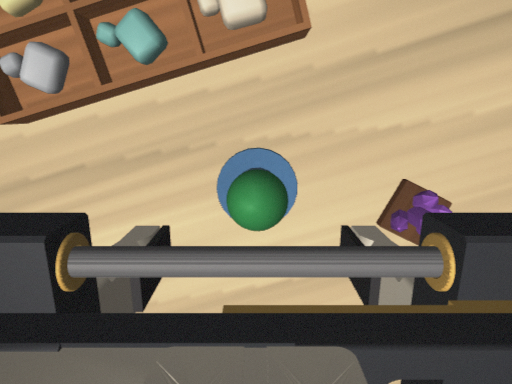

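Green is seated on blue at (257,199). Back to the cork ring for amber.

Emit:
apply_moves(deltas=[{"tx":0.0288,"ty":0,"tz":-0.0334,"turn":0,"gripper":0.0876},{"tx":0.0577,"ty":0,"tz":-0.0668,"turn":0,"gripper":0.0876},{"tx":0.0865,"ty":0,"tz":-0.1002,"turn":0,"gripper":0.0876},{"tx":0.1154,"ty":0,"tz":-0.1336,"turn":0,"gripper":0.0876},{"tx":0.1442,"ty":0,"tz":-0.167,"turn":0,"gripper":0.0876}])

```text
time_s: 21.0
tcp_pos: [0.5829, 0.0687, 0.1557]
eef_rot: [-90.0, -0.1, 162.7]
contact_force: [1.6, 0.8, -0.4]
gripper_width: 0.0874
```

Emit:
apply_moves(deltas=[{"tx":0.0288,"ty":0,"tz":-0.0334,"turn":0,"gripper":0.0876},{"tx":0.0577,"ty":0,"tz":-0.0668,"turn":0,"gripper":0.0876},{"tx":0.0865,"ty":0,"tz":-0.1002,"turn":0,"gripper":0.0876},{"tx":0.1154,"ty":0,"tz":-0.1336,"turn":0,"gripper":0.0876},{"tx":0.1442,"ty":0,"tz":-0.167,"turn":0,"gripper":0.0876}])

```text
time_s: 21.5
tcp_pos: [0.4946, 0.2709, 0.1559]
eef_rot: [-90.0, -0.0, 162.8]
contact_force: [-0.2, 0.6, -0.2]
gripper_width: 0.0876
```

Emit:
apply_moves(deltas=[{"tx":0,"ty":0,"tz":0,"turn":0,"gripper":0.0876},{"tx":0,"ty":0,"tz":0,"turn":0,"gripper":0.0876},{"tx":0,"ty":0,"tz":0,"turn":0,"gripper":0.0876},{"tx":0,"ty":0,"tz":0,"turn":0,"gripper":0.0876}])

```text
time_s: 21.9
tcp_pos: [0.4962, 0.2686, 0.1562]
eef_rot: [-90.0, -0.0, 162.7]
contact_force: [0.1, -0.1, -0.7]
gripper_width: 0.0877
```

```bash
python3 wr.py w10 "[.4959,.2697]"; python3 go.py "[.4957,.2699,.0467]"
```

```text
disc 0.005 [0.4962 0.2709] 0.0379 2209
sphere (array([0.49600809, 0.27090035, 0.04853565]), np.float64(0.0004789315222629164)) 3120
21.9 [0.4962 0.2686 0.1562]
21.95 [0.4963 0.2686 0.1563] [-8.9980e+01 -1.0000e-02  1.6267e+02] 0.0878 [ 1.   1.  -0.7] [ 48.3  14.4 -20.3  -0.  -55.3  24.4]
[0.4957 0.2699 0.0467] [ 0.001   0.1096 -0.0011]
```

Emit:
apply_moves(deltas=[{"tx":0.0008,"ty":0.03,"tz":-0.0011,"turn":0,"gripper":0.0876},{"tx":0.0008,"ty":0.06,"tz":-0.0011,"turn":0,"gripper":0.0876},{"tx":0.0008,"ty":0.085,"tz":-0.0011,"turn":0,"gripper":0.0876},{"tx":0.0008,"ty":0.102,"tz":-0.0011,"turn":0,"gripper":0.0876},{"tx":0.0008,"ty":0.1095,"tz":-0.0011,"turn":0,"gripper":0.0876}])

```text
time_s: 22.45
tcp_pos: [0.4952, 0.2694, 0.0453]
eef_rot: [-89.9, -0.1, 162.7]
contact_force: [-0.3, 0.6, -0.0]
gripper_width: 0.0875
```

Emit:
apply_moves(deltas=[{"tx":0,"ty":0,"tz":0,"turn":0,"gripper":0.0876},{"tx":0,"ty":0,"tz":0,"turn":0,"gripper":0.0876},{"tx":0,"ty":0,"tz":0,"turn":0,"gripper":0.07},{"tx":0,"ty":0,"tz":0,"turn":0,"gripper":0.06},{"tx":0,"ty":0,"tz":0,"turn":0,"gripper":0.055}])

```text
time_s: 22.95
tcp_pos: [0.4958, 0.2713, 0.0478]
eef_rot: [-90.1, 0.0, 162.8]
contact_force: [0.1, -0.4, -0.3]
gripper_width: 0.0691
```

Emit:
apply_moves(deltas=[{"tx":0,"ty":0,"tz":0,"turn":0,"gripper":0.046},{"tx":0,"ty":0,"tz":0,"turn":0,"gripper":0.04},{"tx":0,"ty":0,"tz":0,"turn":0,"gripper":0.04},{"tx":0,"ty":0,"tz":0,"turn":0,"gripper":0.04},{"tx":0,"ty":0,"tz":0,"turn":0,"gripper":0.04}])

```text
time_s: 23.45
tcp_pos: [0.4954, 0.2708, 0.0471]
eef_rot: [-90.0, -0.0, 162.8]
contact_force: [-1.0, -1.4, 3.3]
gripper_width: 0.0487
```

Emit:
apply_moves(deltas=[{"tx":0,"ty":-0.01,"tz":0,"turn":0,"gripper":0.04},{"tx":0,"ty":-0.025,"tz":0,"turn":0,"gripper":0.04},{"tx":0,"ty":-0.045,"tz":0,"turn":0,"gripper":0.04},{"tx":0,"ty":-0.065,"tz":0,"turn":0,"gripper":0.04},{"tx":0,"ty":-0.08,"tz":0,"turn":0,"gripper":0.04}])

```text
time_s: 23.95
tcp_pos: [0.4959, 0.2715, 0.1288]
eef_rot: [-90.1, 0.0, 162.8]
contact_force: [-0.3, 0.3, -0.8]
gripper_width: 0.049
```

```bash
python3 go.py "[.496,-.2655,.127]"
```

```text
23.95 [0.4959 0.2715 0.1288] [-9.0090e+01  4.0000e-02  1.6277e+02] 0.049 [-0.3  0.3 -0.8] [ 48.5  16.1 -22.1  -0.  -51.7  24.2]
[ 0.496  -0.2655  0.127 ] [-0.1591  0.0011  0.5129]
```

Emit:
apply_moves(deltas=[{"tx":-0.006,"ty":0,"tz":0.0193,"turn":0,"gripper":0.04},{"tx":-0.017,"ty":0,"tz":0.0546,"turn":0,"gripper":0.04},{"tx":-0.029,"ty":0,"tz":0.0932,"turn":0,"gripper":0.04},{"tx":-0.041,"ty":0,"tz":0.1317,"turn":0,"gripper":0.04},{"tx":-0.053,"ty":0,"tz":0.1703,"turn":0,"gripper":0.04}])

```text
time_s: 24.45
tcp_pos: [0.4951, 0.0908, 0.1271]
eef_rot: [-90.0, -0.0, 162.8]
contact_force: [-0.0, -0.1, -0.4]
gripper_width: 0.0487
```

Emit:
apply_moves(deltas=[{"tx":-0.012,"ty":0,"tz":0.0386,"turn":0,"gripper":0.04},{"tx":-0.024,"ty":0,"tz":0.0771,"turn":0,"gripper":0.04},{"tx":-0.036,"ty":0,"tz":0.1157,"turn":0,"gripper":0.04},{"tx":-0.048,"ty":0,"tz":0.1542,"turn":0,"gripper":0.04},{"tx":-0.06,"ty":0,"tz":0.1928,"turn":0,"gripper":0.04}])

```text
time_s: 24.95
tcp_pos: [0.4952, -0.1111, 0.1271]
eef_rot: [-90.0, 0.0, 162.8]
contact_force: [1.0, 0.2, -0.8]
gripper_width: 0.0492
```

Emit:
apply_moves(deltas=[{"tx":-0.012,"ty":0,"tz":0.0386,"turn":0,"gripper":0.04},{"tx":-0.024,"ty":0,"tz":0.0771,"turn":0,"gripper":0.04},{"tx":-0.036,"ty":0,"tz":0.1157,"turn":0,"gripper":0.04},{"tx":-0.0464,"ty":0,"tz":0.149,"turn":0,"gripper":0.04},{"tx":-0.0464,"ty":0,"tz":0.149,"turn":0,"gripper":0.04}])

```text
time_s: 25.45
tcp_pos: [0.4952, -0.2689, 0.1267]
eef_rot: [-90.0, -0.0, 162.6]
contact_force: [0.2, 0.3, -2.3]
gripper_width: 0.049
```

Emit:
apply_moves(deltas=[{"tx":0,"ty":0,"tz":0,"turn":0,"gripper":0.04},{"tx":0,"ty":0,"tz":0,"turn":0,"gripper":0.04},{"tx":0,"ty":0,"tz":0,"turn":0,"gripper":0.04}])

```text
time_s: 25.75
tcp_pos: [0.496, -0.2645, 0.1272]
eef_rot: [-90.0, 0.0, 162.8]
contact_force: [-0.4, 0.3, -2.3]
gripper_width: 0.0492
```

```bash
python3 wr.py w11 "[.496,-.2655]"; python3 go.py "[.496,-.2655,.0467]"
```

```text
disc 0.005 [ 0.497  -0.2651] 0.038 3398
disc 0.025 [ 0.4972 -0.2651] 0.0202 685
25.75 [ 0.496  -0.2645  0.1272]
25.8 [ 0.4962 -0.2644  0.1272] [-9.0010e+01  1.0000e-02  1.6285e+02] 0.0491 [ 0.5 -0.3 -0.5] [ -8.1  16.  -22.5  -0.  -51.5  81. ]
[ 0.496  -0.2655  0.0467] [-0.0001  0.0805  0.0011]
```

View pics/w11.png

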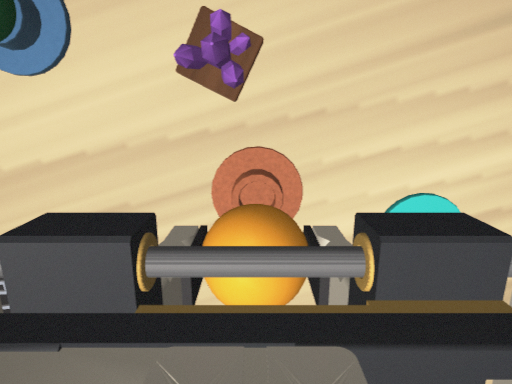

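Amber is held at (254,257), the brick stand is at (257,190), and the turquoise decoy is off to the right. Lower it.

Emit:
apply_moves(deltas=[{"tx":0,"ty":0.02,"tz":0.0008,"turn":0,"gripper":0.04},{"tx":0,"ty":0.045,"tz":0.0008,"turn":0,"gripper":0.04},{"tx":0,"ty":0.062,"tz":0.0008,"turn":0,"gripper":0.04},{"tx":0,"ty":0.07,"tz":0.0008,"turn":0,"gripper":0.04},{"tx":0,"ty":0.073,"tz":0.0008,"turn":0,"gripper":0.04}])

```text
time_s: 26.3
tcp_pos: [0.4957, -0.2655, 0.0535]
eef_rot: [-90.0, -0.1, 162.8]
contact_force: [0.0, 0.2, -1.7]
gripper_width: 0.0492
```

Emit:
apply_moves(deltas=[{"tx":0,"ty":0.002,"tz":0,"turn":0,"gripper":0.04},{"tx":0,"ty":0.004,"tz":0,"turn":0,"gripper":0.04},{"tx":0,"ty":0.006,"tz":0,"turn":0,"gripper":0.04},{"tx":0,"ty":0.0075,"tz":0,"turn":0,"gripper":0.04},{"tx":0,"ty":0.0075,"tz":0,"turn":0,"gripper":0.04}])

```text
time_s: 26.8
tcp_pos: [0.4962, -0.2662, 0.0472]
eef_rot: [-90.0, 0.1, 162.8]
contact_force: [-1.1, 1.1, 2.2]
gripper_width: 0.0486
```

```bash
python3 go.py "[.496,-.2655,.0467]"
```

```text
26.8 [ 0.4962 -0.2662  0.0472] [-9.0000e+01  6.0000e-02  1.6278e+02] 0.0486 [-1.1  1.1  2.2] [ -8.3  21.8 -27.    0.  -41.1  81.1]
[ 0.496  -0.2655  0.0467] [ 0.0004  0.0005 -0.0006]
```

Emit:
apply_moves(deltas=[{"tx":0,"ty":0,"tz":0,"turn":0,"gripper":0.04},{"tx":0,"ty":0,"tz":0,"turn":0,"gripper":0.051},{"tx":0,"ty":0,"tz":0,"turn":0,"gripper":0.055},{"tx":0,"ty":0,"tz":0,"turn":0,"gripper":0.065},{"tx":0,"ty":0,"tz":0,"turn":0,"gripper":0.0876}])

```text
time_s: 27.3
tcp_pos: [0.4958, -0.2661, 0.0464]
eef_rot: [-90.0, -0.0, 162.8]
contact_force: [0.4, 0.6, -0.1]
gripper_width: 0.066
```

Emit:
apply_moves(deltas=[{"tx":0,"ty":0,"tz":0,"turn":0,"gripper":0.0876},{"tx":0,"ty":0,"tz":0,"turn":0,"gripper":0.0876},{"tx":0,"ty":0,"tz":0,"turn":0,"gripper":0.0876},{"tx":0,"ty":0,"tz":0,"turn":0,"gripper":0.0876}])

```text
time_s: 27.7
tcp_pos: [0.4959, -0.2661, 0.0466]
eef_rot: [-90.0, 0.0, 162.8]
contact_force: [0.4, 0.2, 0.2]
gripper_width: 0.087
```

Emit:
apply_moves(deltas=[{"tx":0,"ty":-0.02,"tz":0,"turn":0,"gripper":0.0876},{"tx":0,"ty":-0.05,"tz":0,"turn":0,"gripper":0.0876},{"tx":0,"ty":-0.08,"tz":0,"turn":0,"gripper":0.0876},{"tx":0,"ty":-0.11,"tz":0,"turn":0,"gripper":0.0876},{"tx":0,"ty":-0.13,"tz":0,"turn":0,"gripper":0.0876}])

```text
time_s: 28.2
tcp_pos: [0.4964, -0.2663, 0.179]
eef_rot: [-90.0, 0.1, 162.8]
contact_force: [0.4, 0.0, -0.3]
gripper_width: 0.088
```

```bash
python3 wr.py w12 "[.496,-.2655]"; python3 - <<'E'
from h import *
from plant import capture
for n in ("scene","side"):
    p,d=capture(n); cv2.imwrite(f"pics/{n}1.png",p[:,:,::-1]); W=world(n,d)
    hsv=cv2.cvtColor(p,cv2.COLOR_RGB2HSV); S=hsv[...,1]
    for k,g in dict(pink_white=(.6,.1018),green_blue=(.6722,-.135),amber_terr=(.496,-.2655)).items():
        near=(d>0)&(np.hypot(W[...,0]-g[0],W[...,1]-g[1])<.03)&(W[...,2]>.045)&(W[...,2]<.08)&(S>60)
        if near.sum()>30: print(n,k,np.round(sphere_fit(W[near])[0],4),near.sum())
E
```

```text
disc 0.005 [ 0.4969 -0.2648] 0.0381 1950
sphere (array([ 0.49682126, -0.26494413,  0.04848718]), np.float64(0.0005001147002836538)) 2650
28.2 [ 0.4964 -0.2663  0.179 ]
scene pink_white [0.6002 0.101  0.0482] 421
scene green_blue [ 0.6714 -0.1361  0.0484] 372
scene amber_terr [ 0.4955 -0.2664  0.0487] 253
side green_blue [ 0.6709 -0.1349  0.0489] 247
side amber_terr [ 0.4953 -0.2654  0.0491] 340
```

View pics/scene1.png

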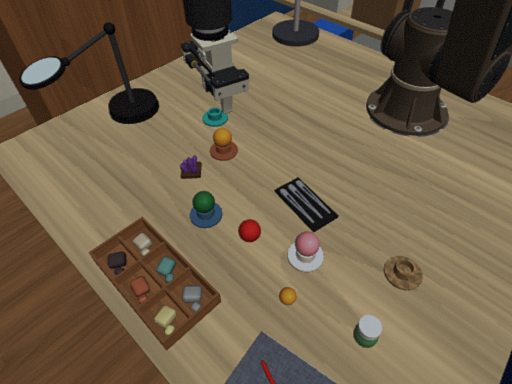

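View pics/side1.png

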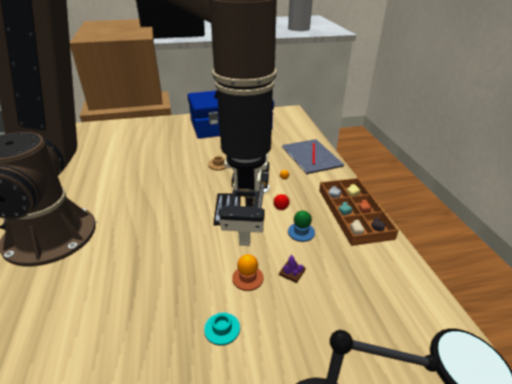

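The scene view shows pink on white (307,243), green on blue (204,203) and amber on terracotta (222,137). The cork ring is empty at (403,271) and the bystanders are where they started. The gripper is clear, so I hand the job in.

```bash
python3 -c "
from plant import r
print(r.close_job())"
```

```text
the job is handed in; nothing more can be done
None
```

The swap is done and handed in: pink is on the white stand, green on the blue one and amber on the terracotta one. I parked amber on the cork ring along the way and released everything; the arm's clock stood at about 28 s of the allowed 112 s.

- **Sphere heights:** the last camera fits put every sphere centre 48–49 mm above the plank.
- **Centring:** in the wrist views each sphere was within about 0.5 mm of its stand's centre.
- **Stands and bystanders:** the stands measured the same to within about 1 mm before and after. The cork ring, tweezers, jar and amethyst show no visible shift in the final scene picture.
- **Gripper:** it is open and about 130 mm above the terracotta stand's sphere position, touching nothing.
- **Disagreements:** the fixed cameras and the wrist camera differed by 1–2 mm, which is within calibration. The arm blocked the side camera's view of the pink sphere, so the scene and wrist cameras alone confirm that one.

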